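# Prove the emergency stop on the sheet-welding table

## Task

Test the emergency stop on the welding table: press the mushroom button (the one with the raised grip bar across its top) down until it latches, take the hand right off to see that it stays in by itself, then twist it clockwise (seen from above) by pushing against its bar until it pops back up, and leave it standing out with the hand clear. Use only the outside of the fingers and go gently: do not grip the button or hammer it, leave the flat start button on the other box alone, and do not move the can, the tape roll or the wrench.

Things in the scene. Friction and masses are not known exactly. Their poses are not given: they have to be found in the camera images.
- stop_top (a point): Centre of the top face of the bar on the stop button, on the button's axis; z up, x along the bar; it sinks and turns with the button; 127 mm above the table when the button stands out. The black plastic mushroom head is 60 mm across; the cast metal bar on it is straight, 56 mm long (x), 12 mm wide (y) and stands 24 mm above the head's middle, 29 mm above its rim.
- stop_box: The fixed grey steel box that carries the stop button in the middle of its top: 110 x 110 mm, 70 mm high, on a bolted foot plate 150 (x) x 90 mm. Origin at the centre of its underside, z up, x along the bar at rest. Stands to the left or right, turned by up to 0.8 rad.
- stop_press (a joint): How far the stop button is pressed in, m: 0 standing out, stop at 0.012. Its spring pushes up with about 2 N, rising to about 4.5 N at the bottom; past about 0.009 a catch snaps over and the button then stays at about 0.008 when let go. It pops up to 0 by itself when it is twisted far enough.
- stop_twist (a joint): Twist of the stop button from rest, rad: 0 at rest, grows clockwise seen from above, stop at 0.85. A weak spring (0.02 to 0.05 N m) turns it back to 0. When latched, the catch lets go at about 0.4 rad (some 23 degrees).
- start_top (a point): Centre of the top face of the start button: plain flat black cylinder 32 mm across, standing 14 mm out of a second fixed grey box of the same form (its top 84 mm above the table). Not to be pressed.
- start_press (a joint): How far the start button is pressed, m: 0 standing out, 0.006 fully in. Leave at 0.
- can_mid (a point): Centre of an upright closed tin can, 60 mm across, 100 mm high, loose bystander.
- tape_mid (a point): Centre of a roll of tape lying flat, 90 mm across, 30 mm high, loose bystander.
- wrench: Open-ended steel wrench lying flat, 190 mm long (its x axis); origin at the underside of its middle; loose bystander.
Mind the look-alikes: they are no part of the job. Leave any brown or pink look-alike of the stop_box alone.

How it is judged:
On the way, in this order (a step that is already met when the one before it is completed fails the run):
1. the stop button is latched in (more than 6 mm down) with the robot not touching it or its box (value of joint stop_press above 0.006 m and contact force between each of the fingers, the arm and stop_box below 0.2 N), for 0.3 s.
2. the button is twisted clockwise (more than 0.3 rad) (value of joint stop_twist above 0.3 rad).
At the end, for the whole second after the job is handed in: The stop button stands fully out again (pressed less than 2 mm) and is turned back to rest (within 0.1 rad), the start button is out, the can, tape roll and wrench are within 20 mm of where they were (value of joint each of stop_press, start_press below 0.002 m and value of joint stop_twist below 0.1 rad and distance of each of can_mid, tape_mid, wrench from where it was at the start of the episode below 0.02 m); the robot touches nothing.
It fails at once if the start button is pressed by more than 3 mm (value of joint start_press above 0.003 m).
It fails at once if the stop button is gripped or hammered (fingers on it or its box with more than 35 N) (contact force between the fingers and stop_box above 35 N).
It fails at once if the can is pushed more than 20 mm from its place or lifted (distance of can_mid from where it was at the start of the episode above 0.02 m).
It fails at once if the tape roll is pushed more than 20 mm from its place or lifted (distance of tape_mid from where it was at the start of the episode above 0.02 m).
It fails at once if the wrench is pushed more than 20 mm from its place or lifted (distance of wrench from where it was at the start of the episode above 0.02 m).
It also fails if it takes over 42 s, if anything falls off the work surface, if the arm or the gripper's body presses on something with over 40 N, if the wrist force passes 120 N, or if a joint passes its speed limit or range.

## Robot

A 7-joint arm with a two-finger parallel gripper is mounted at the origin on the work surface. World frame = base frame: x ahead of the robot, y to its left, z up, the work surface at z = 0. Lengths are in m, angles in rad, forces in N, time in s.
With the tool pointing down it reaches from about 0.425 to 0.925 m from the base axis. Payload 6.8 kg.
Tool frame: the origin (TCP) lies on the front face of the gripper's body, between the roots of the fingers; the fingertips stand 73 mm ahead of it and the grasp point (between the pads) lies 54 mm ahead of it; z points along the fingers, x is the direction in which the jaws open and shut, and the axes are right-handed (so a half turn about z gives the same grasp; the last joint's range is limited). The gripper opens to 85 mm and grips with 20 to 120 N. Pads are 22 mm wide; open, the fingers measure 114 mm over their backs; the gripper's body (76 mm by 85 mm) begins 54 mm behind the grasp point. The pads swing forward as they close: fully open they stand 13 mm farther back than shut.
Start: joints at [1.057, 0.477, 0.022, 1.555, -0.011, 1.109, -0.083], TCP at [0.266, -0.62, 0.304] pointing down, gripper open.
Joint ranges: [-2.96, 2.96], [-0.34, 2.1], [-1.41, 1.46], [0.24, 2.44], [-1.37, 4.51], [0.17, 1.92], [-2.96, 2.96]. Speed limits (rad/s): [2.39, 2.39, 3.14, 3.14, 3.14, 3.14, 3.14].

## Interface

Orientations are given as a unit quaternion [w, x, y, z].
In Python, from station import get_obs, read_camera, hand_in gives the robot as it stands. The module is installed in compiled form; this text tells all that it offers.
- The arm moves only by the shell command python3 -m creep 'ROWS' [FORCE]. ROWS is JSON, a list that holds one entry, the list of rows, each a list of 7 numbers: the turn, a rotation vector about the tool's x, y, z in rad, then the shift along the tool's x, y, z in m, then the finger opening in m, from 0 to 0.0854. A call has 1 to 20 rows; each row shifts and turns the pose as measured when the row begins, along the tool's axes as they then stand; what a row does not reach is not made up. A row lasts 1/12 s, in which the tool goes at most 41.7 mm and 7.16 degrees, less where a joint would pass 70% of its speed; a pose out of reach is approached as far as the arm can. A call is refused whole if a number of a shift passes 0.0417 or a number of a turn 0.125, either way. A call with a gripper value outside its range is refused whole. The fingers move at their own pace and stop on an object; FORCE is the grip in N (left out, the last holds). Time passes only in rows, so rows that do not move let the fingers close. It gives the time, the measured TCP pose, the force and the opening at its end, in the units of the state.
- get_obs(): the state, without advancing time (a new reading comes with each control period).
- read_camera(name): name is "scene" or "top"; returns a dict with "color" (480x640x3 uint8, red, green, blue), "range_z" (480x640 float32, m along the optical axis (not along the pixel's ray), 0 where there is no reading), "fovy" (degrees; the focal length in pixels is half the picture's height over the tangent of half this angle, whatever the lens; pixels are square), "cx", "cy" (the principal point, pixels), "D" ([k1, k2, p1, p2, k3] as OpenCV has them; the pictures are not rectified), "rvec" (rotation vector, rad) and "tvec" (3), from world to camera coordinates, as OpenCV has them. Camera axes: x right, y down, z forward; pixel columns grow to the right and rows downward; lengths in m; the calibration is good to about 2 mm. A picture is of the moment at which its call begins.
- hand_in(): hands the job in, once; it reports no verdict.
The state is a dict: "t": time; "q": joint angles; "joint_vel": joint speeds; "joint_torque": joint torques, N m; "eef_pos": TCP position; "tool_rot": TCP orientation; "contact_force": force on the tool from outside, world axes, zero at the start; "torque": the same for the moment, N m; "gripper_width": opening from 0.0 (shut) to 1.0 (fully open).
Only numpy, scipy, OpenCV 4.12 (cv2) and the standard library are available. Lean on these libraries where they do the work, as an engineer would, in place of code of your own. Each camera call takes 0.05 s, during which the arm holds its last target.

## Working session

There is one attempt and no reset: what is moved stays moved. The work goes in short steps, Python scripts to look and compute and a shell command to move; the robot and the scene stay as the last step left them, time stands still between calls to the robot, and variables do not carry over. Pictures are saved under pics/ and viewed, and the job is handed in when it is done.

```bash
mkdir -p pics
python3 - <<'E'
from station import get_obs, read_camera
import cv2,numpy as np
o=get_obs();print({k:np.round(v,3).tolist() for k,v in o.items()})
for n in("scene","top"):
    c=read_camera(n);np.savez(f"pics/{n}0.npz",**c)
    cv2.imwrite(f"pics/{n}0.png",c["color"][:,:,::-1])
    R=cv2.Rodrigues(c["rvec"])[0];print(n,c["fovy"],c["cx"],c["cy"],c["D"],(-R.T@np.array(c["tvec"]).ravel()).round(3))
E
```

```text
{'t': 0.0, 'q': [1.057, 0.478, 0.022, 1.556, -0.011, 1.109, -0.083], 'joint_vel': [-0.0, 0.0, -0.0, 0.0, -0.002, -0.0, 0.003], 'joint_torque': [0.001, -59.645, 1.608, -28.12, 0.012, 0.009, 0.0], 'eef_pos': [0.266, -0.62, 0.303], 'tool_rot': [-0.0, 0.835, -0.55, -0.001], 'contact_force': [-0.559, -0.013, 0.796], 'torque': [-0.032, 0.015, 0.078], 'gripper_width': 0.998}
scene 53.31635643193512 318.8886227635111 230.46488769732423 [-0.13271074  0.          0.          0.          0.        ] [ 0.915 -0.334  0.773]
top 42.213656676100655 313.07899322417495 252.1339818356981 [-0.03150468  0.          0.          0.          0.        ] [ 0.306 -0.057  1.353]
```

View pics/scene0.png

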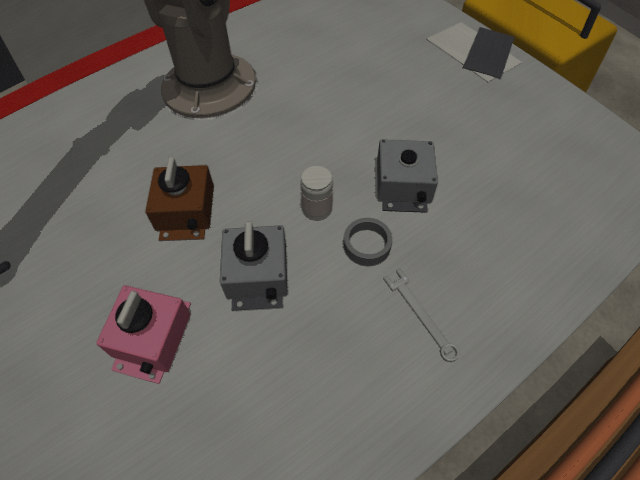

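View pics/top0.png

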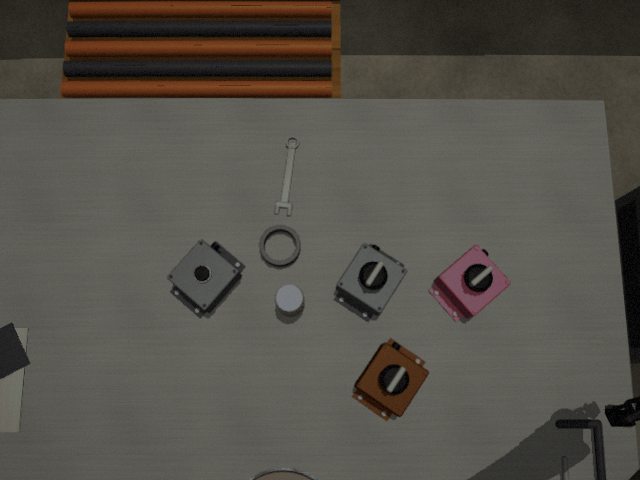

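The grey stop box is at about (371,280) in top and (253,262) in scene, with its pale bar at (374,272) and (249,239). The start box is at (203,275) in top. The can is at (289,298), the tape at (280,245) and the wrench at (287,178). The brown and pink boxes are decoys.

```bash
cat > h.py <<'E'
import numpy as np,cv2
def K(c):
    f=240/np.tan(np.radians(c["fovy"])/2); return np.array([[f,0,float(c["cx"])],[0,f,float(c["cy"])],[0,0,1]])
def ray(c,px):
    u=cv2.undistortPoints(np.array(px,float).reshape(-1,1,2),K(c),np.array(c["D"],float)).reshape(-1,2)
    R=cv2.Rodrigues(np.array(c["rvec"],float))[0];t=np.array(c["tvec"],float).ravel()
    return -R.T@t,(np.c_[u,np.ones(len(u))]@R)
def onz(c,px,z):
    o,d=ray(c,px);return o+d*((z-o[2])/d[:,2])[:,None]
def world(c):
    v,u=np.mgrid[:480,:640];o,d=ray(c,np.c_[u.ravel(),v.ravel()])
    r=c["range_z"].ravel();P=o+d*r[:,None];P[r<=0]=np.nan;return P.reshape(480,640,3)
E
python3 - <<'E'
from h import *
for n,(x0,y0,x1,y1) in {"top":(352,255,395,292),"scene":(228,215,275,265)}.items():
    c=dict(np.load(f"pics/{n}0.npz"));im=c["color"]
    P=world(c)[y0:y1,x0:x1];g=im[y0:y1,x0:x1].astype(int).sum(2)
    m=(P[...,2]>.115)&(P[...,2]<.14)
    print(n,m.sum(),"z med",np.nanmedian(P[m],0).round(4), 'gray',np.percentile(g[m],[5,50,95]))
    q=P[m][:,:2];r=cv2.minAreaRect((q*1000).astype(np.float32));print(' depth rect',r)
    # bright mask
    b=(g>330).astype(np.uint8);cnt=max(cv2.findContours(b,0,1)[0],key=cv2.contourArea) if b.any() else None
    if cnt is not None:
        pts=cnt.reshape(-1,2)+[x0,y0];W=onz(c,pts,.127)
        print(' color rect',cv2.contourArea(cnt),cv2.minAreaRect((W[:,:2]*1000).astype(np.float32)),pts.min(0),pts.max(0))
    big=cv2.resize(im[y0-35:y1+35,x0-35:x1+35],None,fx=5,fy=5,interpolation=cv2.INTER_NEAREST)
    cv2.imwrite(f"pics/{n}_crop.png",big[:600,:800,::-1])
    if n=="top":
        P=world(c)
        for nm,(x,y) in dict(box=(354,268),can=(289,298),tape=(265,245),wr=(287,178),start=(202,273),pink=(478,277),brown=(395,380),boxc=(347,300)).items():print(nm,P[y,x].round(3))
        w=P[230:330,325:415]; m=(w[...,2]>.062)&(w[...,2]<.078);print('box',cv2.minAreaRect((w[m][:,:2]*1000).astype(np.float32)))
E
```

```text
top 162 z med [ 0.5114 -0.1842  0.1265] gray [114.4 321.5 359. ]
 depth rect ((512.7259521484375, -184.83514404296875), (11.927774429321289, 54.97692108154297), 57.11471939086914)
 color rect 47.5 ((514.2237548828125, -184.43991088867188), (5.641477584838867, 49.274784088134766), 57.1975212097168) [368 262] [382 283]
box [ 0.532 -0.147  0.076]
can [ 0.466 -0.013  0.098]
tape [0.595 0.045 0.007]
wr [ 0.75  -0.002  0.008]
start [0.519 0.168 0.085]
pink [ 0.505 -0.392  0.127]
brown [ 0.303 -0.22   0.13 ]
boxc [ 0.474 -0.136  0.003]
box ((512.95947265625, -185.12850952148438), (110.13568878173828, 111.64695739746094), 57.0943603515625)
scene 243 z med [ 0.5162 -0.1856  0.1258] gray [163.1 359.  399. ]
 depth rect ((513.5215454101562, -184.34117126464844), (11.738607406616211, 54.49481201171875), 57.52690124511719)
 color rect 584.0 ((508.9388732910156, -178.98886108398438), (77.71438598632812, 65.37989044189453), 52.639095306396484) [228 215] [274 249]
```

The bar's top centre comes out at (0.513, -0.185, 0.127) in both views. It measures 55 x 12 mm, matches the centre of the 110 mm box, and lies along -32.9°. I'll close the fingers and turn the tool so its x lies along the bar.

```bash
cat >> h.py <<'E'
from scipy.spatial.transform import Rotation as Ro
def rel(target):
    from station import get_obs
    o=get_obs();w,x,y,z=o["tool_rot"];R=Ro.from_quat([x,y,z,w])
    p=np.array(o["eef_pos"]);M=R.as_matrix()
    print("t",o["t"].__round__(2),"pos",p.round(4),"F",np.round(o["contact_force"],2),"yaw_x",np.degrees(np.arctan2(M[1,0],M[0,0])).round(2),"tilt z",M[:,2].round(4),"w",round(float(o["gripper_width"]),3))
    print("shift in tool axes, m",(R.inv().apply(np.array(target)-p)).round(4))
E
python3 -m creep '[[[0,0,-0.118,0,0,0,0],[0,0,-0.118,0,0,0,0],[0,0,-0.118,0,0,0,0],[0,0,-0.118,0,0,0,0],[0,0,-0.118,0,0,0,0],[0,0,0,0,0,0,0]]]' 20
python3 -c "
from h import *
rel([.513,-.185,.23])"
```

```text
t: 0.6
eef_pos: [0.2657, -0.6182, 0.2994]
tool_rot: [-0.003, 0.963, -0.27, -0.003]
contact_force: [0.3, 0.3, 1.1]
gripper_width: 0.146
t 0.6 pos [ 0.2657 -0.6182  0.2994] F [0.32 0.27 1.09] yaw_x -31.35 tilt z [-0.0043  0.0073 -1.    ] w 0.146
shift in tool axes, m [-0.0137 -0.4983  0.0715]
```

```bash
python3 -m creep '[[[0,0,0.013,0,-0.02,0,0],[0,0,0.013,-0.001,-0.035,0,0],[0,0,0,-0.001,-0.04,0,0],[0,0,0,-0.001,-0.04,0,0],[0,0,0,-0.001,-0.04,0,0],[0,0,0,-0.001,-0.04,0,0],[0,0,0,-0.001,-0.04,0,0],[0,0,0,-0.001,-0.04,0,0],[0,0,0,-0.001,-0.04,0,0],[0,0,0,-0.001,-0.04,0,0],[0,0,0,-0.001,-0.035,0,0],[0,0,0,0,-0.02,0,0],[0,0,0,0,0,0,0]]]'
python3 -c "
from h import *
rel([.513,-.185,.23])"
```

```text
t: 1.68
eef_pos: [0.504, -0.2424, 0.2957]
tool_rot: [-0.004, 0.95, -0.313, -0.006]
contact_force: [0.3, -0.4, -1.2]
gripper_width: -0.001
t 1.68 pos [ 0.504  -0.2424  0.2957] F [ 0.31 -0.38 -1.15] yaw_x -36.5 tilt z [-0.0089  0.0109 -0.9999] w -0.001
shift in tool axes, m [-0.026  -0.0512  0.0662]
```

```bash
cat >> h.py <<'E'
def turn(yawdeg):
    from station import get_obs
    w,x,y,z=get_obs()["tool_rot"];R=Ro.from_quat([x,y,z,w])
    a=np.radians(yawdeg);X=np.array([np.cos(a),np.sin(a),0]);Z=np.array([0,0,-1.]);Y=np.cross(Z,X)
    print("turn",(R.inv()*Ro.from_matrix(np.c_[X,Y,Z])).as_rotvec().round(4))
E
python3 -m creep '[[[0,0,-0.06,-0.008,-0.02,0.01,0],[0,0,0,-0.01,-0.02,0.02,0],[0,0,0,-0.006,-0.01,0.02,0],[0,0,0,0,0,0.01,0],[0,0,0,0,0,0,0]]]'
python3 -c "
from h import *
rel([.513,-.185,.23]);turn(-32.9)"
```

```text
t: 2.1
eef_pos: [0.5128, -0.1862, 0.2347]
tool_rot: [-0.003, 0.957, -0.29, -0.005]
contact_force: [-0.5, -0.9, 0.0]
gripper_width: -0.003
t 2.1 pos [ 0.5128 -0.1862  0.2347] F [-0.54 -0.87  0.  ] yaw_x -33.76 tilt z [-0.0071  0.0091 -0.9999] w -0.003
shift in tool axes, m [-0.0004 -0.0011  0.0047]
turn [-0.0037  0.011  -0.0151]
```

```bash
python3 -m creep '[[[-0.004,0.011,-0.015,0,0,0.008,0],[0,0,0,0,0,0.008,0],[0,0,0,0,0,0.006,0],[0,0,0,0,0,0,0],[0,0,0,0,0,0,0]]]'
python3 -c "
from h import *
rel([.513,-.185,.2]);turn(-32.9)
from station import *
c=read_camera('scene');cv2.imwrite('pics/s1.png',cv2.resize(c['color'][150:330,150:350],None,fx=3,fy=3)[:,:,::-1])"
```

```text
t: 2.52
eef_pos: [0.5119, -0.1929, 0.2128]
tool_rot: [0.002, 0.957, -0.29, 0.0]
contact_force: [-0.8, 0.3, 1.0]
gripper_width: -0.002
t 2.52 pos [ 0.5119 -0.1929  0.2128] F [-0.75  0.3   1.01] yaw_x -33.69 tilt z [-7.e-04 -3.e-03 -1.e+00] w -0.002
shift in tool axes, m [-0.0034 -0.0072  0.0128]
turn [ 0.0029 -0.0011 -0.0137]
```

View pics/s1.png

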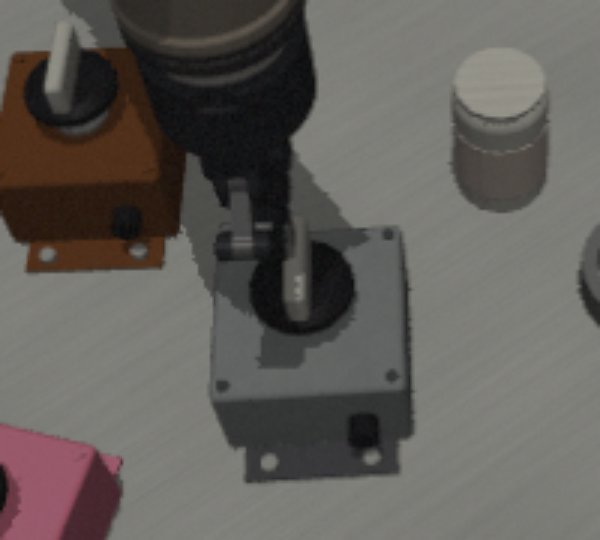

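The picture shows the fingertips at about (265,245), just above the bar's robot-side end. The bar is at (297,270). I need to shift about 7 mm sideways before pressing.

```bash
python3 -m creep '[[[0,0,-0.014,-0.003,-0.007,0,0],[0,0,0,0,0,0.004,0],[0,0,0,0,0,0,0],[0,0,0,0,0,0,0]]]'
python3 -c "
from h import *
rel([.513,-.185,.2]);turn(-32.9)"
```

```text
t: 2.9
eef_pos: [0.5143, -0.1854, 0.2101]
tool_rot: [0.002, 0.959, -0.283, 0.001]
contact_force: [0.4, 0.5, 0.5]
gripper_width: -0.001
t 2.9 pos [ 0.5143 -0.1854  0.2101] F [0.41 0.52 0.54] yaw_x -32.9 tilt z [ 0.002  -0.0037 -1.    ] w -0.001
shift in tool axes, m [-0.0013  0.0003  0.0101]
turn [ 0.0021 -0.0037  0.    ]
```

```bash
python3 -m creep '[[[0,0,0,-0.001,0,0.004,0],[0,0,0,0,0,0.003,0],[0,0,0,0,0,0.003,0],[0,0,0,0,0,0.003,0],[0,0,0,0,0,0,0]]]'
python3 -c "
from h import *
rel([.513,-.185,.19]);turn(-32.9)"
```

```text
t: 3.32
eef_pos: [0.5139, -0.1847, 0.1967]
tool_rot: [0.002, 0.959, -0.283, 0.002]
contact_force: [-0.7, -0.5, 4.4]
gripper_width: 0.005
t 3.32 pos [ 0.5139 -0.1847  0.1967] F [-0.73 -0.48  4.4 ] yaw_x -32.88 tilt z [ 0.0033 -0.0042 -1.    ] w 0.005
shift in tool axes, m [-0.0006  0.0007  0.0067]
turn [ 0.0017 -0.0051  0.0004]
```

Contact is at about 0.200, as predicted. I'll keep pressing gently.

```bash
python3 -m creep '[[[0,0,0,0,0,0.003,0],[0,0,0,0,0,0.003,0],[0,0,0,0,0,0,0]]]'
python3 -c "
from h import *
rel([.513,-.185,.19]);turn(-32.9)"
```

```text
t: 3.57
eef_pos: [0.514, -0.1848, 0.1907]
tool_rot: [0.002, 0.959, -0.283, 0.002]
contact_force: [0.0, 0.8, 4.0]
gripper_width: 0.001
t 3.57 pos [ 0.514  -0.1848  0.1907] F [0.04 0.8  4.03] yaw_x -32.89 tilt z [ 0.0034 -0.0043 -1.    ] w 0.001
shift in tool axes, m [-0.0008  0.0008  0.0007]
turn [ 0.0018 -0.0052  0.0002]
```

```bash
python3 -m creep '[[[0,0,0,0,0,0.0015,0],[0,0,0,0,0,0,0]]]'
python3 -m creep '[[[0,0,0,0,0,0.001,0],[0,0,0,0,0,0,0]]]'
python3 -c "
from h import *
rel([.513,-.185,.19])"
```

```text
t: 3.73
eef_pos: [0.5141, -0.1848, 0.1892]
tool_rot: [0.002, 0.959, -0.283, 0.002]
contact_force: [-1.3, 0.5, 3.9]
gripper_width: -0.002
t: 3.9
eef_pos: [0.5141, -0.1848, 0.1883]
tool_rot: [0.002, 0.959, -0.283, 0.002]
contact_force: [-1.2, 1.2, 4.8]
gripper_width: 0.005
t 3.9 pos [ 0.5141 -0.1848  0.1883] F [-1.23  1.21  4.76] yaw_x -32.89 tilt z [ 0.0034 -0.0044 -1.    ] w 0.005
shift in tool axes, m [-0.0008  0.0008 -0.0018]
```

```bash
python3 -m creep '[[[0,0,0,0,0,-0.005,0],[0,0,0,0,0,-0.015,0],[0,0,0,0,0,-0.015,0],[0,0,0,0,0,-0.005,0],[0,0,0,0,-0.02,0,0],[0,0,0,0.015,-0.04,0,0],[0,0,0,0.015,-0.04,0,0],[0,0,0,0,-0.02,0,0],[0,0,0,0,0,0,0],[0,0,0,0,0,0,0]]]'
python3 -c "
from h import *
from station import *
rel([.513,-.185,.18]);turn(-32.9)
for n in('scene','top'):
    c=read_camera(n);P=world(c);d=np.hypot(P[...,0]-.513,P[...,1]+.185)
    m=(d<.029)&(P[...,2]>.1)&(P[...,2]<.14);q=P[m];print(n,m.sum(),np.nanmedian(q[:,2]),cv2.minAreaRect((q[:,:2]*1000).astype(np.float32)))
    y,x=(150,150) if n=='scene' else (200,280)
    cv2.imwrite(f'pics/{n}2.png',cv2.resize(c['color'][y:y+180,x:x+200],None,fx=3,fy=3)[:,:,::-1])"
```

```text
t: 4.73
eef_pos: [0.6062, -0.1001, 0.2278]
tool_rot: [0.002, 0.958, -0.286, 0.002]
contact_force: [0.1, -0.6, 0.1]
gripper_width: -0.002
t 4.73 pos [ 0.6062 -0.1001  0.2278] F [ 0.1  -0.6   0.08] yaw_x -33.27 tilt z [ 0.0017 -0.0052 -1.    ] w -0.002
shift in tool axes, m [-0.0315  0.122   0.048 ]
turn [ 0.0034 -0.0043 -0.0065]
scene 265 0.11754395934379813 ((512.9869995117188, -184.53721618652344), (12.296538352966309, 55.78208923339844), 56.50565719604492)
top 0 nan ((0.0, 0.0), (0.0, 0.0), 0.0)
  return np.nanmean(a, axis, out=out, keepdims=keepdims)
```

View pics/scene2.png

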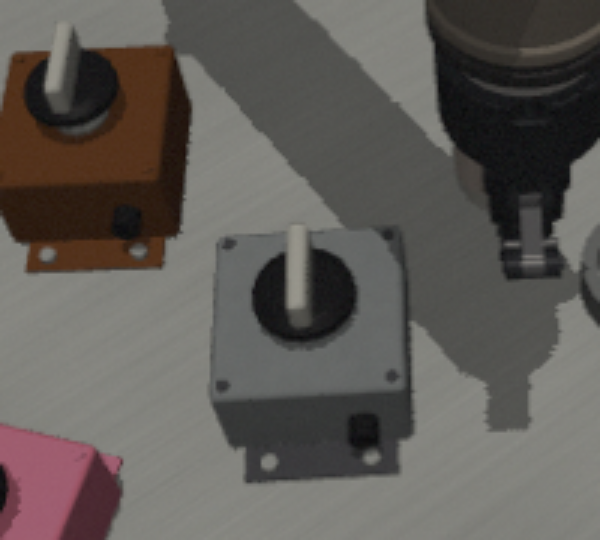

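The bar's top is at 0.1175, against 0.126 before, so the button stays latched about 8 mm in with the hand clear at picture position (530,260). Next I go beside the far end of the bar.

```bash
python3 -m creep '[[[0.003,-0.004,-0.006,0,0.02,0,0],[0,0,0,0,0.03,0,0],[0,0,0,0,0.025,0,0],[0,0,0,0,0.012,0,0],[0,0,0,0,0,0,0],[0,0,0,0,0,0,0]]]'
python3 -c "
from h import *
rel([.513,-.185,.18]);turn(-32.9)"
```

```text
t: 5.33
eef_pos: [0.5502, -0.1825, 0.227]
tool_rot: [0.002, 0.958, -0.288, -0.002]
contact_force: [-0.3, 0.8, 0.3]
gripper_width: -0.003
t 5.33 pos [ 0.5502 -0.1825  0.227 ] F [-0.3   0.84  0.33] yaw_x -33.47 tilt z [-0.0045 -0.0026 -1.    ] w -0.003
shift in tool axes, m [-0.0296  0.0224  0.0472]
turn [ 0.0047  0.0024 -0.0099]
```

```bash
python3 -m creep '[[[0.004,0.002,-0.01,0,-0.008,0.005,0],[0,0,0,0,0,0.012,0],[0,0,0,0,0,0.01,0],[0,0,0,0,0,0.005,0],[0,0,0,0,0,0,0],[0,0,0,0,0,0,0]]]'
python3 -c "
from h import *
rel([.513,-.185,.18]);turn(-32.9)"
```

```text
t: 5.83
eef_pos: [0.5573, -0.1695, 0.1906]
tool_rot: [-0.001, 0.96, -0.279, -0.0]
contact_force: [-0.4, 0.5, 0.1]
gripper_width: 0.003
t 5.83 pos [ 0.5573 -0.1695  0.1906] F [-0.41  0.5   0.11] yaw_x -32.46 tilt z [ 2.e-04  3.e-03 -1.e+00] w 0.003
shift in tool axes, m [-0.029   0.0369  0.0106]
turn [-0.0027  0.0015  0.0077]
```

```bash
python3 -m creep '[[[0,0,0,0,0,0.006,0],[0,0,0,0,0,0.004,0],[0,0,0,0,0,0,0],[0,0,0,0,0,0,0]]]'
python3 -c "
from h import *
rel([.513,-.185,.18]);turn(-32.9)
from station import *
c=read_camera('scene')
cv2.imwrite(f'pics/s3.png',cv2.resize(c['color'][150:330,150:350],None,fx=3,fy=3)[:,:,::-1])"
```

```text
t: 6.17
eef_pos: [0.5578, -0.1685, 0.1793]
tool_rot: [-0.002, 0.96, -0.279, -0.0]
contact_force: [0.0, -1.0, 0.9]
gripper_width: -0.002
t 6.17 pos [ 0.5578 -0.1685  0.1793] F [ 0.05 -1.01  0.85] yaw_x -32.37 tilt z [ 0.      0.0035 -1.    ] w -0.002
shift in tool axes, m [-0.029   0.0379 -0.0007]
turn [-0.003   0.0018  0.0093]
```

View pics/s3.png

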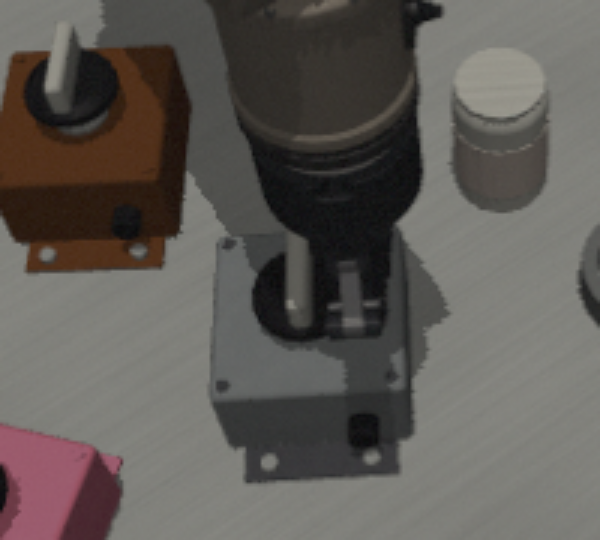

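The fingertips, at (355,325), are right of the bar's far end at (300,315), lower than its top and clear of it. Now I push along tool +y.

```bash
python3 -m creep '[[[0,0,0.009,0,0.006,0,0],[0,0,0,0,0.006,0,0],[0,0,0,0,0.004,0,0],[0,0,0,0,0.003,0,0],[0,0,0,0,0.003,0,0],[0,0,0,0,0,0,0]]]'
python3 -c "
from h import *
rel([.513,-.185,.18]);turn(-32.9)"
```

```text
t: 6.72
eef_pos: [0.5456, -0.1889, 0.1806]
tool_rot: [-0.002, 0.959, -0.284, 0.001]
contact_force: [0.8, 0.1, -1.0]
gripper_width: -0.002
t 6.72 pos [ 0.5456 -0.1889  0.1806] F [ 0.77  0.05 -1.  ] yaw_x -33.0 tilt z [ 0.0039  0.0039 -1.    ] w -0.002
shift in tool axes, m [-0.0295  0.0145  0.0005]
turn [-0.0053 -0.0011 -0.0018]
```

```bash
python3 -m creep '[[[0,0,0,0,0.003,0,0],[0,0,0,0,0.003,0,0],[0,0,0,0,0.003,0,0],[0,0,0,0,0,0,0]]]'
python3 -c "
from h import *
rel([.513,-.185,.18]);turn(-32.9)
from station import *
c=read_camera('scene')
cv2.imwrite(f'pics/s4.png',cv2.resize(c['color'][190:290,200:310],None,fx=5,fy=5)[:,:,::-1])"
```

```text
t: 7.05
eef_pos: [0.542, -0.1949, 0.1812]
tool_rot: [-0.004, 0.959, -0.283, 0.003]
contact_force: [0.9, 0.1, -1.2]
gripper_width: 0.002
t 7.05 pos [ 0.542  -0.1949  0.1812] F [ 0.86  0.06 -1.22] yaw_x -32.86 tilt z [ 0.0075  0.0061 -1.    ] w 0.002
shift in tool axes, m [-0.0297  0.0074  0.001 ]
turn [-0.0092 -0.003   0.0007]
```

View pics/s4.png

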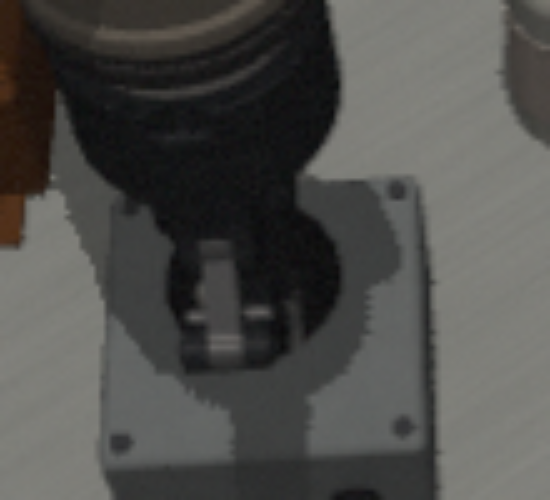

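The fingers at (180–290, 240–370) now hide the bar, so I'll check depth for its state.

```bash
python3 -c "
from h import *
from station import *
print(get_obs()['torque'])
for n in('scene','top'):
    c=read_camera(n);P=world(c)
    R=Ro.from_euler('z',32.9,degrees=True).as_matrix()
    L=(P-[.513,-.185,0])@R.T   # x along bar
    m=(np.hypot(L[...,0],L[...,1])<.034)&(P[...,2]<.14)&(P[...,2]>.075)
    print(n,m.sum())
    v,u=np.where(m)
    for a,b in list(zip(u,v))[::max(1,m.sum()//60)]:print((a,b),(L[b,a]*1000).round().astype(int),c['color'][b,a].sum(dtype=int),end='; ')
"
```

```text
[ 0.1464572  -0.21432139  0.03085672]
scene 220
(np.int64(260), np.int64(232)) [-23  17 100] 91; (np.int64(261), np.int64(233)) [-21  18  98] 71; (np.int64(262), np.int64(234)) [-19  20  98] 58; (np.int64(262), np.int64(235)) [-16  20 100] 52; (np.int64(261), np.int64(236)) [-14  18 100] 50; (np.int64(264), np.int64(236)) [-15  23  98] 57; (np.int64(262), np.int64(237)) [-12  20 101] 48; (np.int64(265), np.int64(237)) [-14  25  97] 91; (np.int64(262), np.int64(238)) [-11  20  99] 43; (np.int64(265), np.int64(238)) [-10  25 100] 67; (np.int64(262), np.int64(239)) [ -8  20 100] 48; (np.int64(265), np.int64(239)) [ -8  25 100] 35; (np.int64(261), np.int64(240)) [ -5  19 101] 49; (np.int64(264), np.int64(240)) [-7 23 98] 42; (np.int64(234), np.int64(241)) [-10 -27  97] 67; (np.int64(261), np.int64(241)) [ -3  19 102] 51; (np.int64(264), np.int64(241)) [ -3  24 101] 46; (np.int64(234), np.int64(242)) [ -7 -27  98] 50; (np.int64(261), np.int64(242)) [ -1  19 102] 42; (np.int64(264), np.int64(242)) [ -2  23 100] 43; (np.int64(267), np.int64(242)) [-4 28 96] 88; (np.int64(260), np.int64(243)
[... 5501 characters left out ...]
[-25  -2 100] 19; (np.int64(371), np.int64(286)) [-23  -8 105] 16; (np.int64(374), np.int64(286)) [-19 -13 101] 37; (np.int64(377), np.int64(286)) [-16 -18 103] 64; (np.int64(367), np.int64(287)) [-27  -2  95] 7; (np.int64(370), np.int64(287)) [-25  -7  99] 28; (np.int64(373), np.int64(287)) [-22 -12 100] 1; (np.int64(376), np.int64(287)) [-19 -17 102] 33; (np.int64(368), np.int64(288)) [-28  -5  96] 69; (np.int64(371), np.int64(288)) [-25 -10  96] 4; (np.int64(374), np.int64(288)) [-22 -15  99] 21; (np.int64(377), np.int64(288)) [-18 -20  96] 44; (np.int64(371), np.int64(289)) [-26 -11  95] 55; (np.int64(374), np.int64(289)) [-23 -16  96] 66; (np.int64(377), np.int64(289)) [-21 -21 102] 76;
```

The bar's top is back at about 0.126 and turned about 27° clockwise, so it has popped up. I retreat sideways, then up and away.

```bash
python3 -m creep '[[[0,0,0,0,-0.004,0,0],[0,0,0,0,-0.006,0,0],[0,0,0,0,-0.008,0,0],[0,0,0,0,-0.008,0,0],[0,0,0,0,0,-0.01,0],[0,0,0,0,0,-0.03,0],[0,0,0,0,0,-0.03,0],[0,0,0,0,0,-0.02,0],[0,0,0,0.015,-0.02,0,0],[0,0,0,0.015,-0.035,0,0],[0,0,0,0.015,-0.035,0,0],[0,0,0,0,-0.015,0,0],[0,0,0,0,0,0,0],[0,0,0,0,0,0,0],[0,0,0,0,0,0,0]]]'
python3 -c "
from h import *
from station import *
rel([.513,-.185,.18])
c=read_camera('scene');P=world(c)
d=np.hypot(P[...,0]-.513,P[...,1]+.185)
m=(d<.032)&(P[...,2]>.112)&(P[...,2]<.14);q=P[m];print(m.sum(),np.nanmedian(q[:,2]),cv2.minAreaRect((q[:,:2]*1000).astype(np.float32)))
cv2.imwrite('pics/s5.png',c['color'][:,:,::-1])
c0=np.load('pics/scene0.npz')['color'].astype(int)
for nm,(x,y,X,Y) in dict(can=(298,164,336,222),tape=(340,215,396,268),wr=(380,265,462,365),start=(372,135,440,215)).items(): print(nm,np.abs(c0[y:Y,x:X]-c['color'][y:Y,x:X]).mean().round(1))"
```

```text
t: 8.45
eef_pos: [0.6524, -0.1055, 0.2816]
tool_rot: [-0.001, 0.959, -0.283, 0.001]
contact_force: [0.3, -0.1, 0.5]
gripper_width: -0.002
t 8.45 pos [ 0.6524 -0.1055  0.2816] F [ 0.27 -0.08  0.49] yaw_x -32.89 tilt z [ 0.0019  0.0022 -1.    ] w -0.002
shift in tool axes, m [-0.074   0.1428  0.1012]
255 0.1254268629742692 ((513.6700439453125, -184.62600708007812), (11.846586227416992, 55.64906311035156), 57.04081344604492)
can 45.0
tape 20.1
wr 13.1
start 13.4
```

View pics/s5.png

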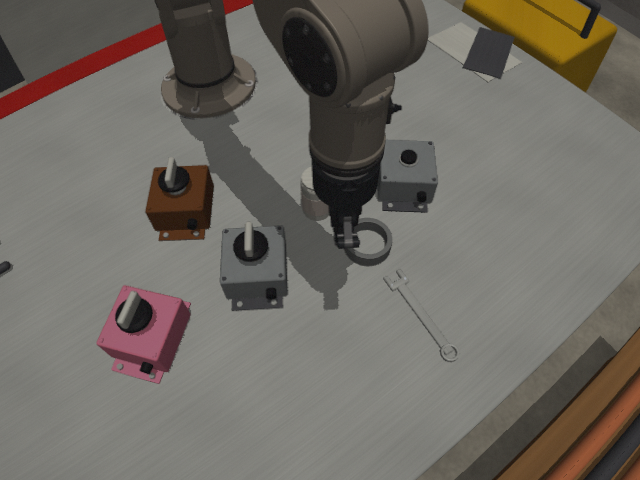

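The bar is back at its starting height and angle: top at 0.1254, against 0.1258 before, and 57.04° against 57.5°. It is at (249,237) in the picture. The hand, at (346,235), is well above the table. The can, tape, wrench and start box are at the same pixels as at the start.

```bash
python3 -c "
from station import *
print(hand_in());print(get_obs()['t'])"
```

```text
the job is handed in; nothing more can be done
None
the job is handed in; nothing more can be done
```

The emergency stop test is done and handed in at about 8.5 s; no verdict was reported.

- **Press:** I pushed the button down about 11.5 mm with the closed fingertips, at about 5 N. With the hand taken right off, the button stayed in: the depth image put the bar's top about 8 mm below its starting height.
- **Twist:** I pushed the bar's far end clockwise with the outside of the fingers. The bar turned about 27° and the button popped up. That angle comes from depth points on the bar, because the hand hid part of it.
- **Final checks:** The bar is back at its starting height (0.1254 m against 0.1258 m at the start) and its starting angle (within 0.5°). The hand is clear, with its tips about 0.2 m above the table, and reads no contact force beyond noise.
- **Bystanders:** By eye, the can, tape roll, wrench and start box are where they were. A pixel-difference check on them was no help, because the arm and its shadow covered parts of the picture. The can was partly hidden by the hand in the last picture, but the hand stayed well above it throughout.

No check failed. I saw some drift of up to about 7 mm between moves and corrected it before touching the button.

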